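# File a punched case in the lever arch file

### The job

File the hard case with the punched flange in the open lever arch file: lift the file's lever so that the rings spring fully open, set the case gently with both holes down over the two posts until it lies flat on the board, then press the lever fully down onto its stop so that the rings are shut. Do not force the lever (feel for its stop, it bends easily), do not push the case hard on the file, and leave everything else on the desk where it is.

Things in the scene. Friction and masses are not known exactly. Their poses are not given: they have to be found in the camera images.
- file: Lever arch file, open, fast on the desk. Origin midway between its two posts at desk level; z up, x from the posts to the spine and opened front cover, y along the row of posts. Boards: 4 mm thick, x -100 to 302, y -195 to 115 mm. Steel mechanism plate on them: x -10 to 64, y -102 to 62 mm, top at z 7 mm; on it at x 44 to 64, y -95 to -49 mm the stand of the lever.
- post_left (a point): foot, on the plate (z 7 mm), of the upright steel post at file x 0, y +40 mm: 6 mm diameter, round tip at z 45 mm
- post_right (a point): foot, on the plate (z 7 mm), of the same post at file x 0, y -40 mm
- arch (a joint): angle of the two steel ring arches (4.4 mm wire, feet at file x 36, y +-40, z 10 mm). 0: they reach over and meet the post tips (rings shut). They move with the lever, 0.8 times its angle; at 0.8 rad they stand back towards +x (tips at about x 38, z 64 mm) and the posts are free from above
- lever_foot (a point): point on the plate (z 7 mm) straight below the lever's hinge, at file x 54, y -85 mm. Hinge axis (stand top 10 mm higher) along file x, 26 to 50 mm above the desk: differs from file to file, must be seen or felt. Lever: straight flat steel bar, 12 mm wide, 5 mm thick, level along -y when shut, ending in a 16 mm round thumb plate centred 88 mm from the hinge
- lever (a joint): slope of the lever: 0 level and shut on its stop (the start), 1.0 rad up and open. Lifting takes up to 0.3 N m at first; past about 0.25 rad it springs open by itself. Closing takes up to 0.9 N m (10 N at the thumb plate); nearly shut, below 0.15 rad, the stiff hinge stays where it is left, so it must be pressed right home on its stop, whose height must be felt
- lever_flex (a joint): springy flexing of the lever bar about the hinge, rad: 0 unloaded, negative when pressed down, positive when pulled up, 80 N m per rad. Beyond 0.02 rad either way (1.6 N m, about 18 N at the thumb plate), as when it is forced against a stop, the lever is spoilt
- case: Punched case, 0.1 to 0.25 kg: grey plastic box with a thin flange along one long side. Origin midway between the two holes, level with the box's underside; z up, y along the flange, x from box to flange. Box x -67 to -11, y -55 to 55, z 0 to 34 mm; flange x -11 to 11, z 4 to 8 mm. Filed: axes as the file's, origin at file x 0, y 0, z 4 mm (box on the board, on the file's -x side)
- hole_left (a point): centre, on the flange's underside, of the case's through hole at y +40 mm, 8.5 mm wide
- hole_right (a point): the same for the hole at y -40 mm
- plain_case: a hard grey plastic box, 56 x 110 x 34 mm like the case's body but with no punched flange; origin 39 mm in +x of its centre, at its underside. A bystander, may lie in either of two places
- screwdriver: a screwdriver lying on the file's front cover (bystander)
- adapter: a 35 x 50 x 22 mm aluminium connector block on the file's front cover (bystander)
- mouse: a black computer mouse, 100 x 60 x 30 mm (bystander)
- mug: a white mug, 80 mm wide, 95 mm high (bystander)
- keypad: a black number keypad, 125 x 85 x 20 mm (bystander)
- morse_key: a brass morse key, 90 x 70 x 45 mm (bystander)
- headphones: headphones lying flat, about 180 x 210 x 45 mm (bystander)
Things that resemble listed ones, but are neither listed nor needed, are in the scene too. Leave any pink look-alike of the case alone.

How it is judged:
On the way, in this order (a step that is already met when the one before it is completed fails the run):
1. the lever is up and the rings are sprung open, the case not yet on the posts (value of joint lever above 0.85 rad and horizontal distance between hole_left and post_left above 0.03 m), for 0.2 s.
2. with the rings open, the case lies flat on the board, both holes over the posts (horizontal distance between hole_left and post_left below 0.004 m and horizontal distance between hole_right and post_right below 0.004 m and z of case in the frame of file below 0.0065 m and angle between case's own z axis and vertical below 0.05 rad and value of joint lever above 0.7 rad), for 0.2 s.
3. the lever is pressed home and the rings are shut over the filed case (horizontal distance between hole_left and post_left below 0.004 m and horizontal distance between hole_right and post_right below 0.004 m and z of case in the frame of file below 0.0065 m and angle between case's own z axis and vertical below 0.05 rad and value of joint lever below 0.015 rad), for 0.2 s.
At the end, for the whole second after the job is handed in: The case lies flat on the file's board (within 2.5 mm of its seated height, tilt under 0.05 rad) with each hole within 4 mm of its post, released and at rest, and the lever is shut (joint under 0.015 rad) so that the rings are closed (all of step 3 and linear speed of case below 0.02 m/s and contact force between the fingers and case below 0.1 N); the robot touches nothing.
It fails at once if the lever bar is bent by more than 0.02 rad either way (forced) (value of joint lever_flex above 0.02 rad or value of joint lever_flex below -0.02 rad).
It fails at once if the case is pushed on the file with more than 30 N (contact force between case and file above 30 N).
It fails at once if a bystander is moved by more than 20 mm (distance of any of plain_case, screwdriver, adapter, mouse, mug, keypad, morse_key, headphones from where it was at the start of the episode above 0.02 m).
It also fails if it takes over 67 s, if anything falls off the work surface, if the arm or the gripper's body presses on something with over 40 N, if the wrist force passes 120 N, or if a joint passes its speed limit or range.

### The arm

A 7-joint arm with a two-finger parallel gripper is mounted at the origin on the work surface. World frame = base frame: x ahead of the robot, y to its left, z up, the work surface at z = 0. Lengths are in m, angles in rad, forces in N, time in s.
With the tool pointing down it reaches from about 0.425 to 0.875 m from the base axis. Payload 9.9 kg.
Tool frame: the origin (TCP) lies between the finger pads; the fingertips stand 19 mm ahead of it and the grasp point (between the pads) is the TCP (env.nose_length is the distance from the TCP to the fingertips, in m); z points along the fingers, y is the line along which they close (so a half turn about z gives the same grasp; the last joint's range is limited). The gripper opens to 85 mm and grips with 20 to 120 N. Pads are 22 mm wide; open, the fingers measure 114 mm over their backs; the gripper's body (76 mm by 85 mm) begins 54 mm behind the grasp point. The pads swing forward as they close: fully open they stand 13 mm farther back than shut.
Start: joints at [1.207, 0.576, 0.025, 1.437, -0.015, 1.129, -0.057], TCP at [0.186, -0.649, 0.25] pointing down, gripper open.
Joint ranges: [-2.76, 2.76], [-0.34, 2.15], [-1.52, 1.57], [0.19, 2.46], [-1.09, 4.23], [0.17, 1.99], [-2.82, 2.82]. Speed limits (rad/s): [2.22, 2.22, 3.01, 3.01, 3.14, 3.14, 3.14].

### API

Orientations are given as a unit quaternion [x, y, z, w].
In Python, from rig import env gives the robot as it stands.
- The arm moves only by the shell command python3 -m creep 'ROWS' [FORCE]. ROWS is JSON, a list that holds one entry, the list of rows, each a list of 7 numbers: the shift along the tool's x, y, z in units of 40 mm (1.0 is 40 mm), then the turn, a rotation vector about the tool's x, y, z in units of 6 degrees (1.0 is 6 degrees), then the closure, from 0 (fully open) to 1 (shut). A call has 1 to 8 rows; each row is the pose to reach, as a shift and turn from the pose commanded when the call began, along the tool's axes at that moment; what a row does not reach only later rows make up. A row lasts 1/12 s, in which the tool goes at most 41.7 mm and 7.16 degrees, less where a joint would pass 70% of its speed; a pose out of reach is approached as far as the arm can. A call with a gripper value outside its range is refused whole. The fingers move at their own pace and stop on an object; FORCE is the grip in N (left out, the last holds). Time passes only in rows, so rows that repeat a pose let the fingers close. It gives the time, the measured TCP pose, the force, the opening and the grip force at its end, in the units of the state.
- env.get_state(): the state, without advancing time (a new reading comes with each control period).
- env.get_image(name): name is "scene" or "top" or "wrist"; returns a dict with "frame" (420x560x3 uint8, red, green, blue), "fovy" (degrees; the focal length in pixels is half the picture's height over the tangent of half this angle, whatever the lens; pixels are square), "cx", "cy" (the principal point, pixels), "extrinsics" (4x4, takes a point from camera to world coordinates); the wrist camera has in their place "tool_from_camera" (4x4, takes a point from camera to tool coordinates, whose origin is the TCP and whose axes are the flange's). Camera axes: x right, y down, z forward; pixel columns grow to the right and rows downward; lengths in m; the calibration is good to about 2 mm. A picture is of the moment at which its call begins: read the wrist's pose just before it. There is no depth.
- env.hand_in(): hands the job in; it is judged then, once.
Trained networks look in the newest picture that a camera, given by its name, has taken for a name from the list of things; names that differ only in an ending like _2 or _b are one class to them, and where a whole thing is asked for, a point or a joint stands for the part that bears it (a point fixed in the world has none). Each returns a list of dicts, best first, with "p" (0 to 1); they miss things now and then, are a little off and sometimes report something else, mostly with a low value. They report only what shows in the picture. A call takes as long as a camera call. They do not tell look-alikes from the thing itself.
- env.boxes_of(name, camera): "extent" ([left, top, right, bottom] in pixels, round what is visible of it).
- env.spot_point(name, camera): "uv" ([column, row] in pixels: a listed point, or the origin of a listed thing).
The state is a dict: "t": time; "joint_pos": joint angles; "qd": joint speeds; "tau": joint torques, N m; "ee_pos": TCP position; "eef_rot": TCP orientation; "contact_force": force on the tool from outside, world axes, zero at the start; "wrist_torque": the same for the moment, N m; "grip_width": finger opening in m; "gripper_force": force on a finger pad.
Only numpy, scipy, OpenCV 4.12 (cv2) and the standard library are available. Lean on these libraries where they do the work, as an engineer would, in place of code of your own. Each camera call takes 0.05 s, during which the arm holds its last target. There are 200 camera calls.

## Working session

There is one attempt and no reset: what is moved stays moved. The work goes in short steps, Python scripts to look and compute and a shell command to move; the robot and the scene stay as the last step left them, time stands still between calls to the robot, and variables do not carry over. Pictures are saved under pics/ and viewed, at most 10 in all, crops included, and the job is handed in when it is done.

```bash
ls; mkdir -p pics
cat > h.py <<'E'
import numpy as np, cv2
from rig import env
from scipy.spatial.transform import Rotation as R
def cam(name):
    s=env.get_state(); d=env.get_image(name)
    if 'extrinsics' in d: T=np.array(d['extrinsics'])
    else:
        W=np.eye(4); W[:3,:3]=R.from_quat(s['eef_rot']).as_matrix(); W[:3,3]=s['ee_pos']; T=W@np.array(d['tool_from_camera'])
    f=210/np.tan(np.radians(d['fovy'])/2)
    return d['frame'],(T,f,d['cx'],d['cy'])
def ray(c,uv):
    T,f,cx,cy=c; v=T[:3,:3]@np.array([(uv[0]-cx)/f,(uv[1]-cy)/f,1]); return T[:3,3],v
def onz(c,uv,z):
    o,v=ray(c,uv); return o+v*(z-o[2])/v[2]
def proj(c,p):
    T,f,cx,cy=c; q=T[:3,:3].T@(np.array(p)-T[:3,3]); return q[:2]/q[2]*f+[cx,cy]
def tri(c1,u1,c2,u2):
    (o1,v1),(o2,v2)=ray(c1,u1),ray(c2,u2)
    a=np.linalg.lstsq(np.c_[v1,-v2],o2-o1,rcond=None)[0]
    p,q=o1+v1*a[0],o2+v2*a[1]; return (p+q)/2,np.linalg.norm(p-q)
def save(name,img): cv2.imwrite('pics/'+name,np.ascontiguousarray(img[:,:,::-1]))
E
python3 - <<'E'
from h import *
np.set_printoptions(precision=4,suppress=True)
s=env.get_state(); print(s['t'],s['eef_rot'],s['contact_force'])
ims=[]
for n in ('scene','top'):
    im,c=cam(n); ims.append(im); print(n,c[0][:3,3],c[1])
    for o in ['post_left','post_right','lever_foot','file','case','hole_left','hole_right','plain_case']:
        for r in env.spot_point(o,n)[:3]: print(o,np.round(r['uv'],1),round(r['p'],2),onz(c,r['uv'],.007)[:2])
    for o in ['lever','case']:
        print(o,[(np.round(r['extent']),round(r['p'],2)) for r in env.boxes_of(o,n)[:3]])
    save(n+'0.png',im)
E
```

```text
pics
0.0 [ 0.9902  0.1394 -0.0002 -0.0008] [-1.2457  0.3665  0.0521]
scene [1.096  0.5006 1.3571] 537.788560429078
post_left [275.5 210. ] 0.92 [ 0.5159 -0.0193]
post_right [255.4 193.6] 0.76 [ 0.5161 -0.1004]
post_right [342.5 272.5] 0.44 [0.5333 0.2471]
lever_foot [228.4 192.6] 0.96 [ 0.5686 -0.1604]
file [261.8 202. ] 0.87 [ 0.5239 -0.0668]
case [391.3 310. ] 0.94 [0.5272 0.4083]
case [394.  358.1] 0.91 [0.6236 0.4894]
hole_left [406.3 319.8] 0.91 [0.5216 0.4528]
hole_left [379.4 359.4] 0.81 [0.6514 0.4647]
hole_left [443.5 243.2] 0.55 [0.2686 0.3965]
hole_right [408.9 355.3] 0.92 [0.5921 0.5125]
hole_right [380.2 301.2] 0.83 [0.5279 0.3721]
hole_right [309.7 317.6] 0.49 [0.6901 0.2662]
plain_case [344.5 269.8] 0.97 [0.5234 0.2459]
plain_case [191.5 238.1] 0.51 [ 0.745  -0.1277]
lever [(array([206., 171., 232., 193.]), 0.55)]
case [(array([372., 348., 426., 387.]), 0.93), (array([372., 275., 426., 324.]), 0.8), (array([228.,  98., 267., 133.]), 0.74)]
top [0.4252 0.0202 1.1942] 386.938944331106
post_left [284.2 214.9] 0.57 [ 0.5208 -0.0134]
post_left [310.9 215. ] 0.51 [ 0.521  -0.0958]
post_left [143.3 297.9] 0.43 [0.2702 0.4057]
post_right [313.5 218.3] 0.62 [ 0.5108 -0.1038]
lever_foot [327.6 199.7] 0.84 [ 0.5688 -0.1478]
lever_foot [160.4 213.7] 0.69 [0.5221 0.3649]
file [299.6 213.7] 0.64 [ 0.5248 -0.0609]
case [145.4 214.3] 0.85 [0.52   0.4103]
case [121.4 179.3] 0.62 [0.6276 0.4882]
case [323.5 143.3] 0.62 [ 0.7477 -0.1365]
hole_left [131.  215.1] 0.96 [0.5173 0.4537]
hole_left [133.  171.2] 0.57 [0.6532 0.454 ]
hole_right [117.2 188.8] 0.94 [0.5979 0.4995]
hole_right [161.9 215.2] 0.62 [0.5176 0.3602]
hole_right [198.1 279.2] 0.57 [0.3254 0.2448]
plain_case [199.6 212.2] 0.82 [0.5275 0.2459]
lever []
case [(array([125., 211., 164., 238.]), 0.64), (array([ 94., 155., 136., 201.]), 0.59)]
```

View pics/scene0.png

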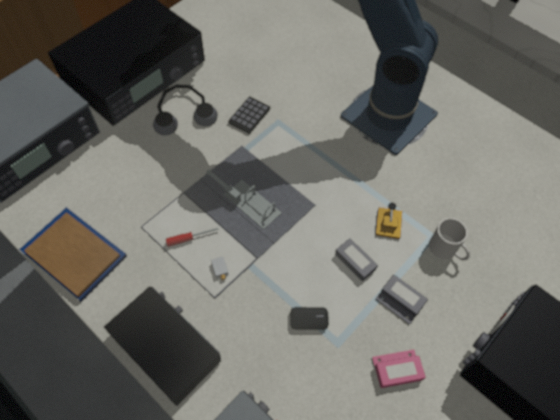

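View pics/top0.png

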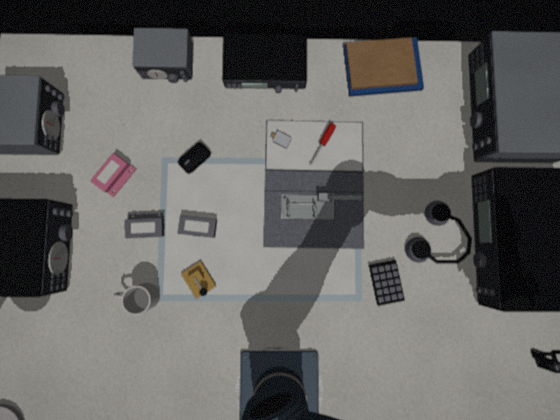

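The white file cover and mechanism show at scene (260,205) / top (305,205), with the lever pointing right in the top view. Possible cases are the grey box at scene (403,297) / top (144,225), the grey box at scene (356,259) / top (197,224), and the pink look-alike at scene (398,369) / top (113,174). I'll use one close crop to choose by the flange and holes.

Run:
```python
import cv2,numpy as np
a=cv2.imread('pics/scene0.png'); b=cv2.imread('pics/top0.png')
r=lambda i,x0,y0,w,h:cv2.resize(i[y0:y0+h,x0:x0+w],(400,300),interpolation=cv2.INTER_CUBIC)
g=np.vstack([np.hstack([r(a,330,230,100,75),r(a,385,230,60,45) if 0 else r(a,360,265,80,60)]),np.hstack([r(b,115,190,110,82),r(a,200,160,100,75)])])
g=np.clip(g.astype(float)*1.5,0,255).astype('uint8'); cv2.imwrite('pics/crop1.png',g)
```

```text
(no output)
```

View pics/crop1.png

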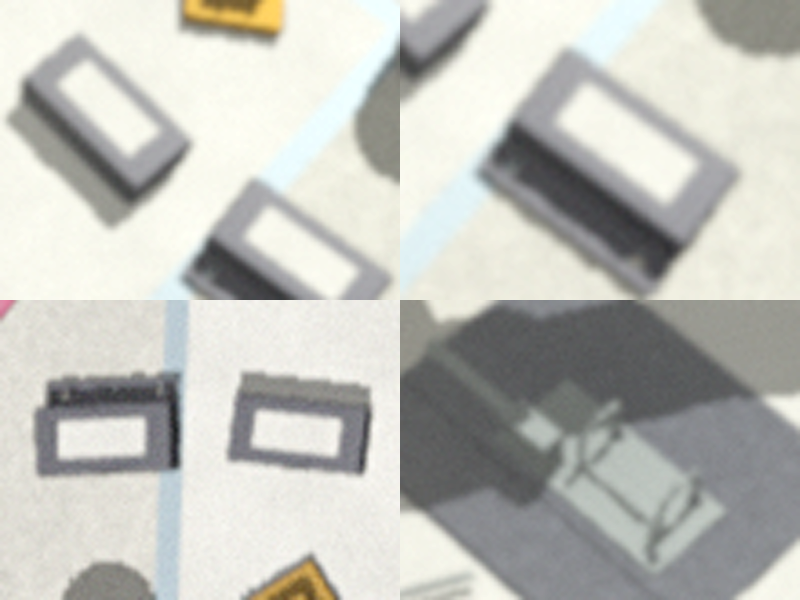

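The case is the grey box at scene (403,297). It has a dark flange strip with two holes on its +x side. The box at scene (356,259) has no flange, so it is the plain case. The file is nearly aligned with the world axes, with its lever pointing along -y. Next I move over the lever for a close look.

```bash
python3 -m creep '[[[0.7,-0.6,0,0,0,0,0],[1.5,-1.3,0,0,0,0,0],[2.2,-1.9,0,0,0,0,0],[3,-2.5,0,0,0,0,0],[3.7,-3.2,0,0,0,0,0],[4.5,-3.8,0,0,0,0,0],[5.2,-4.5,0,0,0,0,0],[5.9,-5.05,0,0,0,0,0]]]' 20
python3 -m creep '[[[0.7,-0.6,0,0,0,-1,0],[1.5,-1.3,0,0,0,-2,0],[2.2,-1.9,0,0,0,-3.1,0],[3,-2.5,0,0,0,-4.2,0],[3.7,-3.2,0,0,0,-5.3,0],[4.5,-3.8,0,0,0,-6.4,0],[5.2,-4.5,0,0,0,-7.5,0],[5.9,-5.05,0,0,0,-8.6,0]]]'
python3 -m creep '[[[0,0,0,0,0,-1.1,0],[0,0,0,0,0,-2.2,0],[0,0,0,0,0,-3.3,0],[0,0,0,0,0,-3.7,0]]]'
python3 - <<'E'
from h import *
np.set_printoptions(precision=4,suppress=True)
s=env.get_state(); print(s['t'],s['ee_pos'],R.from_quat(s['eef_rot']).as_matrix(),s['contact_force'])
print(np.array(env.get_image('wrist')['tool_from_camera']))
im,c=cam('wrist'); print(c[1])
for o in ['post_left','post_right','lever_foot','file']:
    for r in env.spot_point(o,'wrist')[:2]: print(o,np.round(r['uv'],1),round(r['p'],2),onz(c,r['uv'],.007)[:2])
print([(np.round(r['extent']),round(r['p'],2)) for r in env.boxes_of('lever','wrist')[:3]])
save('w1.png',im); im,c=cam('top'); save('top1.png',im)
E
```

```text
t: 1.77
ee_pos: [0.3582, -0.387, 0.2506]
eef_rot: [0.99, 0.14, 0.0, -0.0]
contact_force: [0.3, 0.9, 0.3]
grip_width: 0.0854
gripper_force: 0.0
t: 2.43
ee_pos: [0.5293, -0.1274, 0.2507]
eef_rot: [0.829, 0.559, 0.0, 0.0]
contact_force: [0.3, 1.0, 0.3]
grip_width: 0.0855
gripper_force: 0.0
t: 2.77
ee_pos: [0.5286, -0.1299, 0.2503]
eef_rot: [0.706, 0.709, -0.0, 0.0]
contact_force: [0.6, -1.1, 0.6]
grip_width: 0.0852
gripper_force: 0.0
2.7667 [ 0.5286 -0.1299  0.2503] [[-0.0044  1.      0.0001]
 [ 1.      0.0044 -0.0001]
 [-0.0001  0.0001 -1.    ]] [ 0.605  -1.0973  0.5928]
[[ 0.0004 -0.9502 -0.3117  0.0791]
 [ 1.      0.0005 -0.0003 -0.0002]
 [ 0.0004 -0.3117  0.9502 -0.123 ]
 [ 0.      0.      0.      1.    ]]
343.5038887587939
post_left [274.   66.6] 0.62 [ 0.5211 -0.0273]
post_right [274.7 141.3] 0.63 [ 0.5217 -0.1008]
lever_foot [323.8 187.7] 0.82 [ 0.5758 -0.1515]
file [275.4 106.4] 0.81 [ 0.5225 -0.0653]
file [275.7 144.8] 0.63 [ 0.5228 -0.1045]
[(array([311., 191., 329., 279.]), 0.94)]
```

View pics/w1.png

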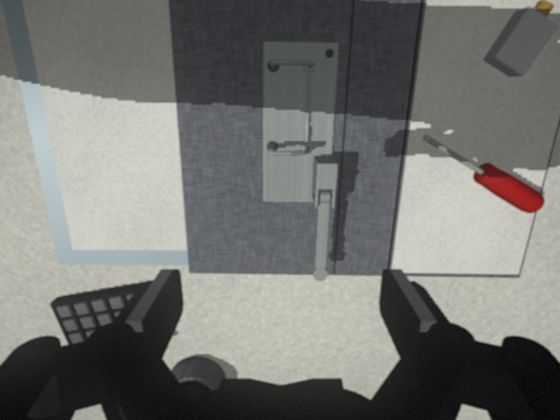

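The wrist picture shows the plate (corners about (264,42), (338,42), (262,202)), the lever from its hinge at (323,195) to the thumb plate at (320,275), and the arches shut. I'll work out the file pose and hinge height from these.

Run:
```python
from h import *
np.set_printoptions(precision=4,suppress=True)
im,c=cam('wrist')
for n,uv in dict(A=(264,42),B=(338,42),C=(262,202)).items(): print(n,onz(c,uv,.007))
for z in (.026,.032,.038,.044,.05): print(z,onz(c,(320,274.5),z),onz(c,(324,195),z))
a=cv2.resize(im[20:290,225:365],None,fx=2.2,fy=2.2,interpolation=cv2.INTER_CUBIC)
it,ct=cam('top'); b=cv2.resize(it[175:235,265:375],None,fx=4,fy=4,interpolation=cv2.INTER_CUBIC)
g=np.zeros((600,760,3),'uint8'); g[:a.shape[0],:a.shape[1]]=a; g[:b.shape[0],315:315+b.shape[1]]=b
isc,cs=cam('scene'); b=cv2.resize(isc[160:235,195:295],None,fx=4,fy=4,interpolation=cv2.INTER_CUBIC); g[270:270+b.shape[0],315:315+b.shape[1]]=b
save('crop2.png',np.clip(g*1.3,0,255).astype('uint8'))
```

```text
A [ 0.5124 -0.005   0.007 ]
B [ 0.5843 -0.0052  0.007 ]
C [ 0.5071 -0.1682  0.007 ]
0.026 [ 0.5725 -0.2492  0.026 ] [ 0.5737 -0.1546  0.026 ]
0.032 [ 0.5718 -0.2457  0.032 ] [ 0.573  -0.1528  0.032 ]
0.038 [ 0.571  -0.2423  0.038 ] [ 0.5722 -0.151   0.038 ]
0.044 [ 0.5703 -0.2389  0.044 ] [ 0.5714 -0.1492  0.044 ]
0.05 [ 0.5695 -0.2355  0.05  ] [ 0.5706 -0.1474  0.05  ]
```

View pics/crop2.png

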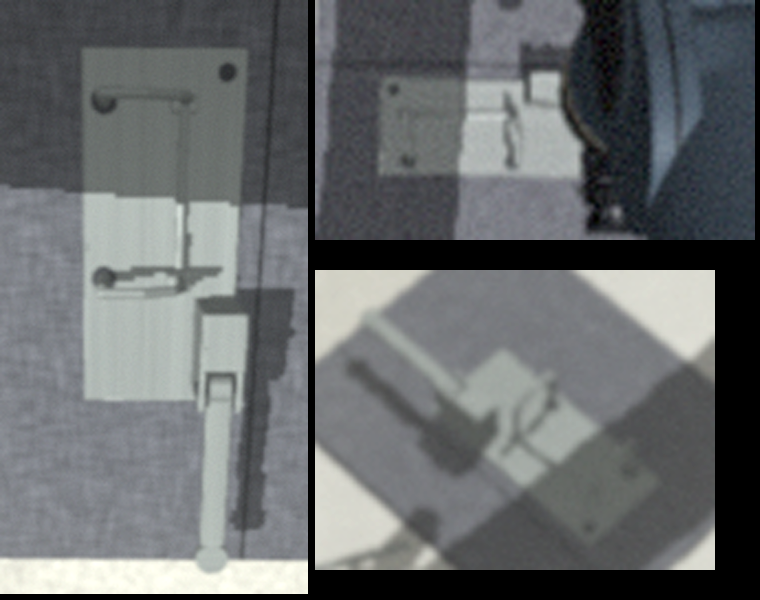

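The crop shows the file's yaw close to zero, the post tips at wrist (272,65.5) and (272,146), and the thumb plate at wrist (321,273) and scene (208,172).

Run:
```python
from h import *
np.set_printoptions(precision=4,suppress=True)
im,c=cam('wrist'); _,cs=cam('scene')
P=[onz(c,u,.007) for u in ((261.8,41.8),(337.3,41.8),(263.2,201.8))]
print(P, 'sizes',np.linalg.norm(P[0]-P[1]),np.linalg.norm(P[0]-P[2]))
for u in ((271.8,65.5),(271.8,145.9)): print('post',onz(c,u,.045))
print(tri(c,(320.9,273.2),cs,(208.3,172)))
for z in (.026,.032,.038,.044,.05): print(z,onz(c,(320.9,273.2),z)[:2],onz(c,(228.5+0,0+0),z)[:0])
# scene check: post tips via networks and lever
for z in (.026,.038,.05): print(z,onz(cs,(208.3,172),z)[:2])
# plate corners in scene: right corner crop (660,480), bottom (590,543), top (502,350)
for n,(a,b) in dict(A=(590,543),B=(655,480),S=(500,350)).items(): print(n,onz(cs,(195+(a-315)/4,160+(b-270)/4),.007)[:2])
```

```text
[array([ 0.5101, -0.0048,  0.007 ]), array([ 0.5834, -0.005 ,  0.007 ]), array([ 0.5084, -0.1679,  0.007 ])] sizes 0.07333712393598735 0.163165393660472
post [ 0.5205 -0.0288  0.045 ]
post [ 0.5197 -0.0999  0.045 ]
(array([ 0.5718, -0.2394,  0.0389]), np.float64(0.0012770313942684548))
0.026 [ 0.5735 -0.2474] []
0.032 [ 0.5728 -0.244 ] []
0.038 [ 0.572  -0.2406] []
0.044 [ 0.5712 -0.2372] []
0.05 [ 0.5704 -0.2338] []
0.026 [ 0.5668 -0.2459]
0.038 [ 0.5716 -0.2392]
0.05 [ 0.5764 -0.2324]
A [ 0.5826 -0.0025]
B [ 0.513  -0.0042]
S [ 0.5111 -0.1644]
```

```bash
python3 -m creep '[[[-0.7,0.4,0.6,0,0,0,0],[-1.4,0.8,1.4,0,0,0,0],[-2.03,1.08,2.2,0,0,0,0],[-2.03,1.08,3.2,0,0,0,0],[-2.03,1.08,4.1,0,0,0,0],[-2.03,1.08,4.8,0,0,0,0.3],[-2.03,1.08,5.2,0,0,0,0.4],[-2.03,1.08,5.2,0,0,0,0.5]]]' 20
python3 -m creep '[[[0,0,0,0,0,0,0.5],[0,0,0,0,0,0,0.5],[0,0,0,0,0,0,0.6]]]'
python3 - <<'E'
from h import *
im,c=cam('wrist'); save('w2.png',im)
E
```

```text
t: 4.08
ee_pos: [0.5692, -0.2108, 0.0384]
eef_rot: [0.708, 0.706, -0.001, -0.003]
contact_force: [-0.4, 0.8, 0.3]
grip_width: 0.0516
gripper_force: 0.0
t: 4.33
ee_pos: [0.5725, -0.2117, 0.044]
eef_rot: [0.708, 0.706, 0.001, 0.001]
contact_force: [0.5, 0.3, 0.9]
grip_width: 0.0339
gripper_force: 0.0
```

View pics/w2.png

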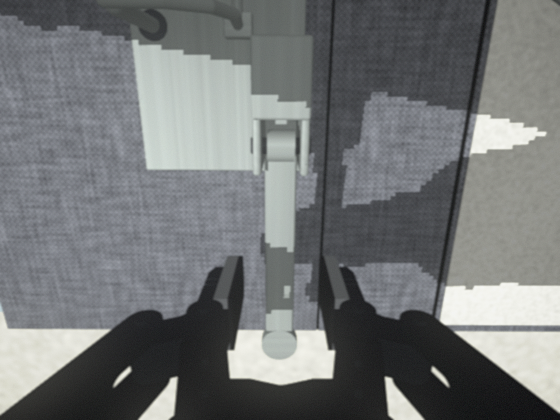

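The bar (column 280) is centred between the pads, with the thumb plate at (280,345) and the hinge at (282,145). Closing on it.

```bash
python3 -m creep '[[[0,0,0,0,0,0,0.8],[0,0,0,0,0,0,0.95],[0,0,0,0,0,0,0.95],[0,0,0,0,0,0,0.95],[0,0,0,0,0,0,0.95]]]' 20
```

```text
t: 4.8
ee_pos: [0.5721, -0.2117, 0.0429]
eef_rot: [0.708, 0.706, 0.0, 0.001]
contact_force: [1.8, -0.7, 4.8]
grip_width: 0.0114
gripper_force: 22.9
```

```bash
python3 -m creep '[[[0,0,-0.07,0,0,0,0.95],[0.01,0,-0.15,0,0,0,0.95],[0.02,0,-0.22,0,0,0,0.95],[0.03,0,-0.3,0,0,0,0.95],[0.03,0,-0.3,0,0,0,0.95]]]' 20
```

```text
t: 5.22
ee_pos: [0.5718, -0.21, 0.0549]
eef_rot: [0.708, 0.706, 0.0, 0.0]
contact_force: [3.7, -0.6, -2.8]
grip_width: 0.0111
gripper_force: 21.6
```

```bash
python3 -m creep '[[[0.04,0,-0.145,0,0,0,0.95],[0.09,0,-0.29,0,0,0,0.95],[0.15,0,-0.42,0,0,0,0.95],[0.23,0,-0.55,0,0,0,0.95],[0.32,0,-0.67,0,0,0,0.95],[0.43,0,-0.78,0,0,0,0.95],[0.52,0,-0.87,0,0,0,0.95],[0.52,0,-0.87,0,0,0,0.95]]]' 20
```

```text
t: 5.88
ee_pos: [0.5722, -0.188, 0.0903]
eef_rot: [0.708, 0.707, 0.001, 0.0]
contact_force: [2.5, 3.6, 6.3]
grip_width: 0.0112
gripper_force: 24.7
```

```bash
python3 -m creep '[[[0,0,0,0,0,0,0.6],[0,0,0,0,0,0,0.4],[0,0,0,0,0,0,0.3],[0,0,-0.7,0,0,0,0.3],[0,0,-1.6,0,0,0,0.1],[0,0,-2.5,0,0,0,0],[0,0,-3.3,0,0,0,0],[0,0,-4,0,0,0,0]]]' 20
python3 - <<'E'
from h import *
np.set_printoptions(precision=4,suppress=True)
im,c=cam('wrist'); save('w3.png',im)
it,ct=cam('top'); isc,cs=cam('scene')
for o in ['hole_left','hole_right','case']:
  for n,cc in (('top',ct),('scene',cs)):
    for r in env.spot_point(o,n)[:2]: print(o,n,np.round(r['uv'],1),round(r['p'],2),onz(cc,r['uv'],.004)[:2])
E
```

```text
t: 6.55
ee_pos: [0.5708, -0.1899, 0.2508]
eef_rot: [0.708, 0.706, -0.0, -0.0]
contact_force: [1.3, -0.1, -0.1]
grip_width: 0.0853
gripper_force: 0.0
hole_left top [133.7 167.7] 0.81 [0.6648 0.4535]
hole_left top [129.7 216.2] 0.6 [0.5142 0.4586]
hole_left scene [410.2 319.3] 0.75 [0.5122 0.4593]
hole_left scene [378.4 359.7] 0.58 [0.6527 0.4633]
hole_right top [160.8 212.9] 0.97 [0.5248 0.3647]
hole_right top [115.6 187.6] 0.75 [0.6021 0.5057]
hole_right scene [382.2 301.2] 0.77 [0.523  0.3757]
hole_right scene [409.2 355.4] 0.61 [0.5907 0.5133]
case top [122.3 180.3] 0.9 [0.625  0.4865]
case top [145.3 214.5] 0.68 [0.5196 0.4116]
case scene [392.5 309. ] 0.98 [0.5215 0.4087]
case scene [392.8 356.9] 0.79 [0.6222 0.4854]
```

View pics/w3.png

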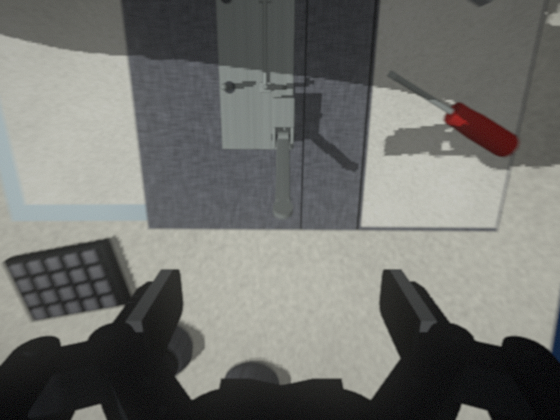

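The lever now stands up (thumb end at (283,210), foreshortened) and the arches are back at column 265, off the posts. I'll go over to the case.

```bash
python3 -m creep '[[[1,-0.1,0,0,0,0,0],[2,-0.2,0,0,0,0,0],[3,-0.3,0,0,0,0,0],[4,-0.5,0,0,0,0,0],[5,-0.6,0,0,0,0,0],[6,-0.7,0,0,0,0,0],[7,-0.9,0,0,0,0,0],[8,-1,0,0,0,0,0]]]'
python3 -m creep '[[[1,-0.1,0,0,0,0,0],[2,-0.2,0,0,0,0,0],[3,-0.3,0,0,0,0,0],[4,-0.5,0,0,0,0,0],[5,-0.6,0,0,0,0,0],[6,-0.7,0,0,0,0,0],[7,-0.9,0,0,0,0,0],[8,-1,0,0,0,0,0]]]'
python3 -m creep '[[[0,0,0,0,0,0,0]]]'
python3 - <<'E'
from h import *
np.set_printoptions(precision=4,suppress=True)
im,c=cam('wrist'); save('w4.png',im)
for o in ['hole_left','hole_right','case']:
    for r in env.spot_point(o,'wrist')[:2]: print(o,np.round(r['uv'],1),round(r['p'],2),onz(c,r['uv'],.004)[:2])
it,ct=cam('top'); it2,cs=cam('scene')
print(env.boxes_of('lever','top'),env.boxes_of('lever','scene'))
for a in (.9,1.0): p=[.5718,-.151-.088*np.cos(a),.039+.088*np.sin(a)]; print(a,proj(ct,p),proj(cs,p))
E
```

```text
t: 7.67
ee_pos: [0.5312, 0.1324, 0.2485]
eef_rot: [0.708, 0.706, -0.001, -0.0]
contact_force: [1.8, -0.8, 0.9]
grip_width: 0.0853
gripper_force: 0.0
t: 8.33
ee_pos: [0.4921, 0.4526, 0.2482]
eef_rot: [0.708, 0.706, -0.001, -0.0]
contact_force: [0.5, 0.8, 0.7]
grip_width: 0.0854
gripper_force: 0.0
t: 8.42
ee_pos: [0.4883, 0.4599, 0.2478]
eef_rot: [0.705, 0.709, 0.0, -0.003]
contact_force: [-2.5, -0.2, 0.5]
grip_width: 0.0853
gripper_force: 0.0
hole_left [436.6 167.7] 0.96 [0.6558 0.4633]
hole_left [304.5 181.7] 0.86 [0.5131 0.4465]
hole_right [308.4 243.7] 0.97 [0.5198 0.3722]
hole_right [381.  120.9] 0.83 [0.5908 0.5122]
case [406.  145.5] 0.89 [0.6198 0.4869]
case [304.7 210. ] 0.73 [0.5143 0.4136]
[{'extent': [330.0, 191.2, 349.2, 200.7], 'p': 0.63}, {'extent': [122.3, 213.9, 162.1, 239.5], 'p': 0.35}] [{'extent': [208.7, 166.2, 230.0, 192.4], 'p': 0.7}, {'extent': [137.6, 146.3, 314.2, 300.1], 'p': 0.55}]
0.9 [352.8286 194.5801] [214.0613 164.9289]
1.0 [350.6837 194.3225] [215.6705 165.339 ]
```

View pics/w4.png

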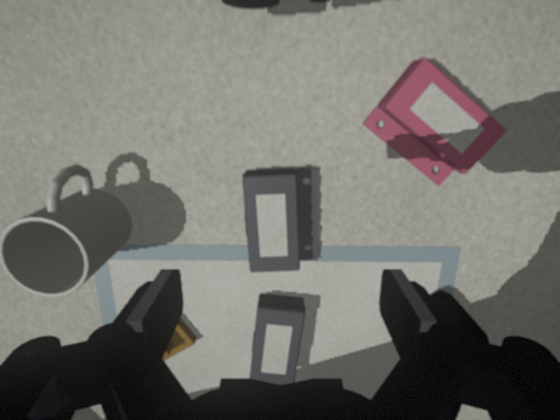

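The case is at (272,220) with its flange holes near (308,181) and (308,247). The plain case is below it at (278,340), the pink one at top right and the mug at left. I'll measure the case edges more closely now that the arm has settled.

Run:
```python
from h import *
np.set_printoptions(precision=4,suppress=True)
im,c=cam('wrist'); s=env.get_state(); print(s['ee_pos'],R.from_quat(s['eef_rot']).as_euler('xyz'))
im,c=cam('wrist'); np.save('c4.npy',np.array(c[0]))
g=cv2.resize(im[155:285,225:330],None,fx=4.5,fy=4.5,interpolation=cv2.INTER_CUBIC); save('crop4.png',np.clip(g*1.8,0,255).astype('uint8'))
```

```text
[0.4941 0.4497 0.2493] [3.1413 0.0002 1.5661]
```

View pics/crop4.png

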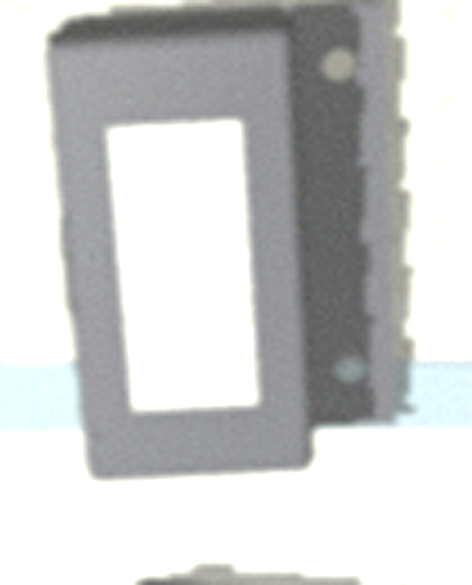

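```bash
cat >> h.py <<'E'
def xf(p): return (225+p[0]/4.5-.39,155+p[1]/4.5-.39)
E
python3 - <<'E'
from h import *
np.set_printoptions(precision=4,suppress=True)
_,c=cam('wrist'); s=env.get_state()
H=[onz(c,xf(p),.007) for p in ((338,66),(349,369))]
C=[onz(c,xf(p),.034) for p in ((52,43),(288,38),(312,463),(92,475))]
print('holes',H,'mid',(H[0]+H[1])/2,'len',np.linalg.norm(H[0]-H[1]),'yaw',np.arctan2(*(-(H[0]-H[1])[[0,1]]*[1,-1])))
print('top',np.array(C),'mid',np.mean(C,0)); print(s['ee_pos'])
E
```

```text
holes [array([0.5143, 0.4491, 0.007 ]), array([0.5182, 0.37  , 0.007 ])] mid [0.5162 0.4096 0.007 ] len 0.0792828989668007 yaw 0.048833598564967204
top [[0.4493 0.4605 0.034 ]
 [0.5016 0.4614 0.034 ]
 [0.5078 0.357  0.034 ]
 [0.4543 0.354  0.034 ]] mid [0.4782 0.4082 0.034 ]
[0.4938 0.4501 0.2494]
```

```bash
python3 -m creep '[[[-0.5,-0.2,0.5,0,0,-0.3,0],[-1.05,-0.41,1.3,0,0,-0.52,0],[-1.05,-0.41,2.2,0,0,-0.52,0],[-1.05,-0.41,3.1,0,0,-0.52,0],[-1.05,-0.41,4,0,0,-0.52,0],[-1.05,-0.41,4.7,0,0,-0.52,0],[-1.05,-0.41,4.7,0,0,-0.52,0]]]' 20
python3 - <<'E'
from h import *
np.set_printoptions(precision=4,suppress=True)
s=env.get_state(); print(s['ee_pos'],R.from_quat(s['eef_rot']).as_euler('xyz'),s['contact_force'])
im,c=cam('wrist')
for o in ['hole_left','hole_right','case']:
    for r in env.spot_point(o,'wrist')[:2]: print(o,np.round(r['uv'],1),round(r['p'],2),onz(c,r['uv'],.007)[:2])
E
```

```text
t: 9.55
ee_pos: [0.4748, 0.406, 0.0559]
eef_rot: [0.689, 0.725, -0.004, -0.0]
contact_force: [-0.6, -0.1, -0.1]
grip_width: 0.0852
gripper_force: 0.0
[0.4748 0.406  0.0559] [-3.1353  0.0055  1.6222] [-0.595  -0.1453 -0.1467]
hole_left [361.7 169. ] 0.81 [0.5131 0.4497]
hole_right [540.4  45.2] 0.94 [0.5867 0.5109]
hole_right [354.6 298.8] 0.77 [0.5187 0.3734]
case [355.5 235. ] 0.66 [0.5144 0.4133]
```

```bash
python3 -m creep '[[[0,0,0.4,0,0,0,0],[0,0,0.73,0,0,0,0],[0,0,0.73,0,0,0,0.1],[0,0,0.73,0,0,0,0.3],[0,0,0.73,0,0,0,0.45],[0,0,0.73,0,0,0,0.6],[0,0,0.73,0,0,0,0.6],[0,0,0.73,0,0,0,0.6]]]' 35
python3 - <<'E'
from h import *
np.set_printoptions(precision=4,suppress=True)
s=env.get_state(); print(s['ee_pos'],R.from_quat(s['eef_rot']).as_euler('xyz'),s['contact_force'],s['grip_width'])
im,c=cam('wrist'); save('w5.png',im)
E
```

```text
t: 10.42
ee_pos: [0.4773, 0.4093, 0.033]
eef_rot: [0.689, 0.725, 0.001, 0.0]
contact_force: [0.4, -1.3, 6.1]
grip_width: 0.0553
gripper_force: 38.7
[0.4773 0.4093 0.033 ] [ 3.1404 -0.001   1.6223] [ 0.3528 -1.2617  6.1226] 0.055289644169452715
```

View pics/w5.png

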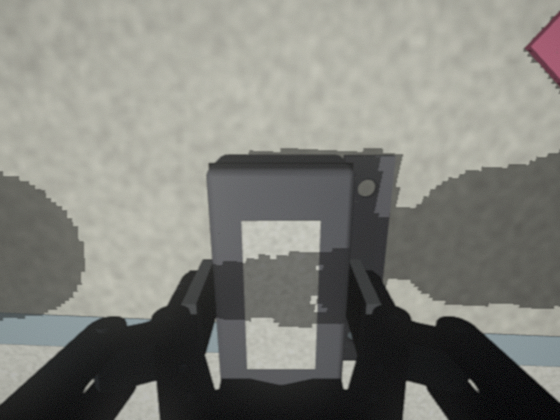

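The case is gripped between the pads, and its left hole shows at (366,188). I'll work out the hole in tool coordinates, lift, and check the grip.

```bash
cat >> h.py <<'E'
def tool(p):
    s=env.get_state(); return R.from_quat(s['eef_rot']).as_matrix().T@(np.array(p)-s['ee_pos'])
E
python3 - <<'E'
from h import *
np.set_printoptions(precision=4,suppress=True)
im,c=cam('wrist')
for u in ((366.5,188),): print('tool',tool(onz(c,u,.007)),onz(c,u,.007))
for p in [(.5143,.4491,.007),(.5182,.37,.007),(.5162,.4096,0)]: print(tool(p))
E
python3 -m creep '[[[0,0,-0.3,0,0,0,0.6],[0,0,-1,0,0,0,0.6],[0,0,-1.6,0,0,0,0.6],[0,0,-2.2,0,0,0,0.6],[0,0,-2.6,0,0,0,0.6],[0,0,-2.6,0,0,0,0.6],[0,0,-2.6,0,0,0,0.6]]]' 35
python3 - <<'E'
from h import *
np.set_printoptions(precision=4,suppress=True)
for k in range(2): s=env.get_state(); im,c=cam('wrist')
print(s['ee_pos'],R.from_quat(s['eef_rot']).as_euler('xyz'),s['contact_force'],s['grip_width'],s['wrist_torque'])
save('w6.png',im); np.save('w6.npy',im)
for o in ['hole_left','hole_right']:
    for r in env.spot_point(o,'wrist')[:2]: print(o,np.round(r['uv'],1),round(r['p'],2))
E
```

```text
tool [0.0381 0.0383 0.026 ] [0.5136 0.4493 0.007 ]
[0.0378 0.039  0.026 ]
[-0.0414  0.0388  0.0259]
[-0.0017  0.0389  0.033 ]
t: 11.1
ee_pos: [0.4772, 0.409, 0.1372]
eef_rot: [0.689, 0.725, 0.001, 0.0]
contact_force: [-1.2, -0.0, -1.7]
grip_width: 0.0555
gripper_force: 37.9
[0.4768 0.4085 0.136 ] [3.1415 0.0002 1.6222] [-0.3522 -0.0397 -1.7891] 0.05479977061448113 [-0.0104 -0.0083 -0.0433]
hole_left [363.7 186.9] 0.69
hole_left [523.5 139.7] 0.55
hole_right [354.8 331.6] 0.78
hole_right [452.1  64.9] 0.69
```

```bash
python3 -m creep '[[[-0.6,-0.03,-0.5,0,0,0,0.6],[-1.5,-0.06,-1,0,0,0,0.6],[-2.4,-0.1,-1.4,0,0,0,0.6],[-3.3,-0.14,-1.6,0,0,0,0.6],[-4.2,-0.18,-1.6,0,0,0,0.6],[-5.1,-0.23,-1.6,0,0,0,0.6],[-6.1,-0.27,-1.6,0,0,0,0.6],[-7.1,-0.32,-1.6,0,0,0,0.6]]]' 35
python3 -m creep '[[[-1,-0.04,0,0,0,0.1,0.6],[-2,-0.08,0,0,0,0.2,0.6],[-3,-0.12,0,0,0,0.3,0.6],[-4,-0.17,0,0,0,0.4,0.6],[-5,-0.22,0,0,0,0.5,0.6],[-5.9,-0.26,0,0,0,0.59,0.6],[-6.6,-0.3,0,0,0,0.59,0.6],[-7.1,-0.32,0,0,0,0.59,0.6]]]' 35
python3 -m creep '[[[0,0,0,0,0,0,0.6],[0,0,0,0,0,0,0.6],[0,0,0,0,0,0,0.6]]]' 35
python3 - <<'E'
from h import *
np.set_printoptions(precision=4,suppress=True)
for k in range(2): s=env.get_state(); im,c=cam('wrist')
print(s['ee_pos'],R.from_quat(s['eef_rot']).as_euler('xyz'),s['contact_force'],s['grip_width'])
for o in ['post_left','post_right','hole_left']:
    for r in env.spot_point(o,'wrist')[:2]: print(o,np.round(r['uv'],1),round(r['p'],2),onz(c,r['uv'],.007)[:2])
g=cv2.resize(im[0:190,230:420],None,fx=3.1,fy=3.1,interpolation=cv2.INTER_CUBIC); save('w7.png',np.clip(g*1.5,0,255).astype('uint8'))
E
```

```text
t: 11.97
ee_pos: [0.4781, 0.1229, 0.1993]
eef_rot: [0.688, 0.725, -0.0, -0.0]
contact_force: [1.2, -0.9, -0.8]
grip_width: 0.0552
gripper_force: 38.0
t: 12.63
ee_pos: [0.4795, -0.1632, 0.199]
eef_rot: [0.712, 0.702, -0.001, -0.001]
contact_force: [-0.1, -0.5, -1.0]
grip_width: 0.0551
gripper_force: 38.0
t: 12.88
ee_pos: [0.4803, -0.1588, 0.1993]
eef_rot: [0.711, 0.704, -0.0, -0.001]
contact_force: [0.4, 0.3, -2.5]
grip_width: 0.0552
gripper_force: 38.0
[ 0.4805 -0.1584  0.1995] [-3.1409 -0.0009  1.5622] [-0.1608 -0.1118 -1.5676] 0.055022366327906545
post_left [329.3  24.4] 0.88 [ 0.5212 -0.0266]
post_right [325.9 122.3] 0.68 [ 0.5209 -0.1054]
post_right [327.5  75. ] 0.64 [ 0.521  -0.0657]
hole_left [362.8 187.7] 0.87 [ 0.558  -0.1664]
```

View pics/w7.png

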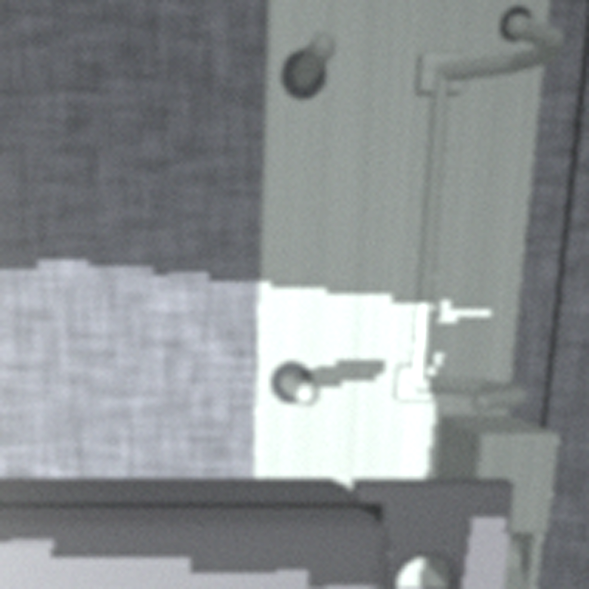

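The posts show clearly. The feet in full-image pixels are (327.7,23.2) and (324.8,123.2), and the tips are (332.9,13.5) and (328.0,125.5). The arches stand back at the right, and the held case is at the bottom with its left hole at (363,188).

Run:
```python
from h import *
np.set_printoptions(precision=4,suppress=True)
_,c=cam('wrist'); f=lambda a,b:(230+a/3.1-.34,b/3.1-.34)
s=env.get_state(); M=R.from_quat(s['eef_rot']).as_matrix()
for z,ps in ((.007,((304,73),(295,383))),(.0435,((320,43),(306,390)))):
    P=[onz(c,f(*p),z) for p in ps]; m=(P[0]+P[1])/2; d=P[0]-P[1]
    print(z,P,'mid',m,'len',np.linalg.norm(d),'yaw',np.arctan2(-d[0],d[1]),'move tool',(tool(m)-[-.0017,.0388,0])/.04)
print('hole in tool',tool(onz(c,f(424,582),s['ee_pos'][2]-.026)),'origin now',s['ee_pos']+M@[-.0017,.0388,.033],R.from_quat(s['eef_rot']).as_euler('xyz'))
```

```text
0.007 [array([ 0.5202, -0.0261,  0.007 ]), array([ 0.5204, -0.1067,  0.007 ])] mid [ 0.5203 -0.0664  0.007 ] len 0.0805841253734874 yaw 0.0021142865216159617 move tool [2.3632 0.0012 4.8234]
0.0435 [array([ 0.5193, -0.026 ,  0.0435]), array([ 0.5188, -0.1054,  0.0435])] mid [ 0.519  -0.0657  0.0435] len 0.07931177934954053 yaw -0.006168634256763792 move tool [ 2.3808 -0.032   3.9109]
hole in tool [0.0385 0.0383 0.026 ] origin now [ 0.5194 -0.161   0.1669] [-3.1416 -0.0001  1.5619]
```

```bash
python3 -m creep '[[[0.7,0,0,0,0,0,0.6],[1.5,-0.01,0.3,0,0,0,0.6],[2.1,-0.01,1,0,0,0,0.6],[2.37,-0.01,1.8,0,0,0,0.6],[2.37,-0.01,2.4,0,0,0,0.6],[2.37,-0.01,2.67,0,0,0,0.6],[2.37,-0.01,2.67,0,0,0,0.6],[2.37,-0.01,2.67,0,0,0,0.6]]]' 35
python3 - <<'E'
from h import *
np.set_printoptions(precision=4,suppress=True)
for k in range(3): s=env.get_state(); im,c=cam('wrist')
M=R.from_quat(s['eef_rot']).as_matrix()
print(s['ee_pos'],R.from_quat(s['eef_rot']).as_euler('xyz'),s['contact_force'],'origin',s['ee_pos']+M@[-.0017,.0388,.033])
it,ct=cam('scene'); 
a=cv2.resize(im[160:350,320:400],None,fx=3.1,fy=3.1,interpolation=cv2.INTER_CUBIC); b=cv2.resize(it[150:240,200:320],None,fx=4.4,fy=4.4,interpolation=cv2.INTER_CUBIC)
g=np.zeros((600,790,3),'uint8'); g[:a.shape[0],:a.shape[1]]=a; g[:b.shape[0],255:255+b.shape[1]]=b; save('w8.png',np.clip(g*1.5,0,255).astype('uint8'))
E
```

```text
t: 13.85
ee_pos: [0.4811, -0.0645, 0.093]
eef_rot: [0.71, 0.704, -0.0, -0.0]
contact_force: [-0.4, -0.1, -0.2]
grip_width: 0.0551
gripper_force: 37.9
[ 0.4818 -0.0649  0.094 ] [3.1401 0.0001 1.5604] [ 0.2777  0.4985 -0.5485] origin [ 0.5207 -0.067   0.0611]
```

View pics/w8.png

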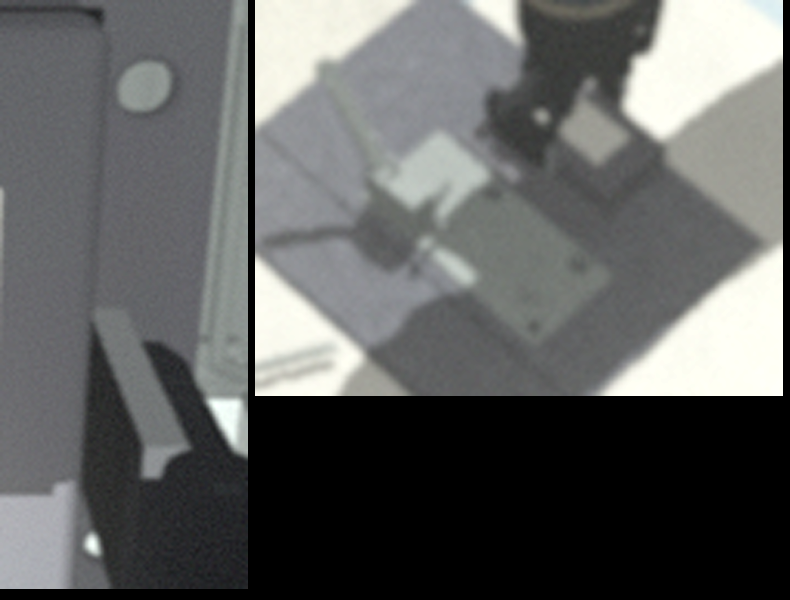

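The left hole at crop (145,87) shows plain plate, as expected from that slanted view. I'll average the pose readings before lowering.

Run:
```python
from h import *
np.set_printoptions(precision=4,suppress=True)
P=[];Y=[]
for k in range(8):
    s=env.get_state(); env.get_image('wrist'); M=R.from_quat(s['eef_rot']).as_matrix(); P.append(s['ee_pos']+M@[-.0017,.0388,.033]); Y.append(R.from_quat(s['eef_rot']).as_euler('xyz')[2])
print(np.mean(P,0),np.std(P,0),np.mean(Y),s['t'])
```

```text
[ 0.5203 -0.0672  0.0608] [0.0002 0.0001 0.0003] 1.5600809058861353 14.4
```

```bash
python3 -m creep '[[[0.02,-0.02,0.1,0,0,0,0.6],[0.02,-0.02,0.2,0,0,0,0.6],[0.02,-0.02,0.3,0,0,0,0.6],[0.02,-0.02,0.4,0,0,0,0.6],[0.02,-0.02,0.48,0,0,0,0.6],[0.02,-0.02,0.53,0,0,0,0.6],[0.02,-0.02,0.53,0,0,0,0.6]]]' 35
python3 -m creep '[[[0,0,0.03,0,0,0,0.6],[0,0,0.06,0,0,0,0.6],[0,0,0.09,0,0,0,0.6],[0,0,0.09,0,0,0,0.6]]]' 35
```

```text
t: 15.03
ee_pos: [0.4801, -0.064, 0.0713]
eef_rot: [0.711, 0.704, -0.0, -0.0]
contact_force: [-0.2, -0.5, -1.6]
grip_width: 0.0549
gripper_force: 38.0
t: 15.37
ee_pos: [0.4803, -0.0641, 0.0682]
eef_rot: [0.711, 0.703, -0.0, -0.0]
contact_force: [0.1, -0.3, -0.9]
grip_width: 0.0553
gripper_force: 38.0
```

The post tips have entered the holes with no contact force. Lowering further.

```bash
python3 -m creep '[[[0,0,0.05,0,0,0,0.6],[0,0,0.1,0,0,0,0.6],[0,0,0.15,0,0,0,0.6],[0,0,0.2,0,0,0,0.6],[0,0,0.2,0,0,0,0.6]]]' 35
python3 -m creep '[[[0,0,0.05,0,0,0,0.6],[0,0,0.1,0,0,0,0.6],[0,0,0.15,0,0,0,0.6],[0,0,0.2,0,0,0,0.6],[0,0,0.25,0,0,0,0.6],[0,0,0.3,0,0,0,0.6],[0,0,0.3,0,0,0,0.6]]]' 35
```

```text
t: 15.78
ee_pos: [0.4801, -0.0641, 0.0599]
eef_rot: [0.711, 0.703, -0.0, -0.0]
contact_force: [-0.6, 0.9, -1.4]
grip_width: 0.0554
gripper_force: 38.0
t: 16.37
ee_pos: [0.4802, -0.0641, 0.0479]
eef_rot: [0.711, 0.703, -0.0, -0.0]
contact_force: [-1.1, 0.4, -1.4]
grip_width: 0.0552
gripper_force: 38.0
```

Remaining: about 11 mm.

```bash
python3 -m creep '[[[0,0,0.04,0,0,0,0.6],[0,0,0.08,0,0,0,0.6],[0,0,0.12,0,0,0,0.6],[0,0,0.16,0,0,0,0.6],[0,0,0.19,0,0,0,0.6],[0,0,0.22,0,0,0,0.6],[0,0,0.22,0,0,0,0.6]]]' 35
python3 -m creep '[[[0,0,0.01,0,0,0,0.6],[0,0,0.02,0,0,0,0.6],[0,0,0.03,0,0,0,0.6],[0,0,0.04,0,0,0,0.6],[0,0,0.04,0,0,0,0.6]]]' 35
```

```text
t: 16.95
ee_pos: [0.4802, -0.0641, 0.0393]
eef_rot: [0.711, 0.703, -0.0, -0.0]
contact_force: [0.5, 0.4, -1.3]
grip_width: 0.0548
gripper_force: 38.0
t: 17.37
ee_pos: [0.4803, -0.0641, 0.0379]
eef_rot: [0.711, 0.703, -0.0, -0.0]
contact_force: [-0.6, -0.0, -1.0]
grip_width: 0.0558
gripper_force: 38.0
```

```bash
python3 -m creep '[[[0,0,0.012,0,0,0,0.6],[0,0,0.025,0,0,0,0.6],[0,0,0.025,0,0,0,0.6]]]' 35
python3 -m creep '[[[0,0,0.012,0,0,0,0.6],[0,0,0.025,0,0,0,0.6],[0,0,0.025,0,0,0,0.6]]]' 35
```

```text
t: 17.62
ee_pos: [0.4804, -0.0641, 0.0369]
eef_rot: [0.711, 0.703, 0.0, 0.0]
contact_force: [0.1, 0.8, -0.7]
grip_width: 0.0553
gripper_force: 38.0
t: 17.87
ee_pos: [0.4803, -0.0641, 0.0368]
eef_rot: [0.711, 0.703, 0.0, 0.0]
contact_force: [-4.0, -0.4, 16.1]
grip_width: 0.055
gripper_force: 40.1
```

Seated: contact at z 0.037 with 16 N. I'll relieve the force, release and rise.

```bash
python3 -m creep '[[[0,0,-0.02,0,0,0,0.6],[0,0,-0.02,0,0,0,0.5],[0,0,-0.02,0,0,0,0.3],[0,0,-0.02,0,0,0,0.15],[0,0,-0.02,0,0,0,0.1]]]' 20
python3 -m creep '[[[0,0,0,0,0,0,0.1],[0,0,-0.1,0,0,0,0.1],[0,0,-0.6,0,0,0,0.1],[0,0,-1.4,0,0,0,0.1],[0,0,-2.3,0,0,0,0.1],[0,0,-3.2,0,0,0,0.1],[0,0,-4,0,0,0,0.3],[0,0,-4,0,0,0,0.6]]]' 20
python3 - <<'E'
from h import *
np.set_printoptions(precision=4,suppress=True)
for k in range(2): s=env.get_state(); im,c=cam('wrist')
print(s['ee_pos'],s['t'])
for o in ['hole_left','hole_right','post_left','post_right','case']:
    for r in env.spot_point(o,'wrist')[:1]: print(o,np.round(r['uv'],1),round(r['p'],2),onz(c,r['uv'],.01)[:2])
save('w9.png',np.clip(im*1.4,0,255).astype('uint8'))
E
```

```text
t: 18.28
ee_pos: [0.4804, -0.0641, 0.0366]
eef_rot: [0.711, 0.703, 0.0, -0.0]
contact_force: [0.3, -1.1, -0.2]
grip_width: 0.0771
gripper_force: 0.0
t: 18.95
ee_pos: [0.4829, -0.0639, 0.2025]
eef_rot: [0.711, 0.703, 0.003, 0.003]
contact_force: [1.4, 0.4, 0.4]
grip_width: 0.0541
gripper_force: 0.0
[ 0.4819 -0.0642  0.2   ] 19.0
hole_left [316.7 138.8] 0.62 [ 0.5157 -0.0259]
hole_right [321.2 219.8] 0.86 [ 0.5218 -0.1041]
post_left [324.3 138.1] 0.72 [ 0.5225 -0.0253]
post_right [321.4 221.7] 0.58 [ 0.5221 -0.1061]
case [318.6 179.5] 0.59 [ 0.5183 -0.0637]
```

View pics/w9.png

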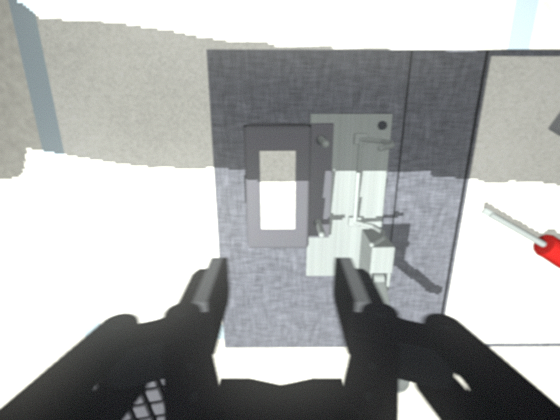

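The case lies on the board with both post tips up through its flange holes at (322,140) and (320,228). The lever is still up. With the fingers shut, I'll move above the raised thumb plate.

```bash
python3 -m creep '[[[-0.7,0.6,0,0,0,0,0.9],[-1.4,1.2,0,0,0,0,1],[-2.1,1.7,0,0,0,0,1],[-2.6,2.1,0,0,0,0,1],[-2.95,2.33,0.3,0,0,0,1],[-2.95,2.33,0.8,0,0,0,1],[-2.95,2.33,1,0,0,0,1],[-2.95,2.33,1,0,0,0,1]]]' 20
python3 - <<'E'
from h import *
np.set_printoptions(precision=4,suppress=True)
for k in range(4): s=env.get_state(); im,c=cam('wrist')
print(s['ee_pos'],s['t'],s['contact_force'],s['grip_width'],R.from_quat(s['eef_rot']).as_euler('xyz'))
for a in (.9,1.): print(a,proj(c,[.573,-.151-.088*np.cos(a),.039+.088*np.sin(a)]))
a=cv2.resize(im[130:350,170:390],None,fx=2.7,fy=2.7,interpolation=cv2.INTER_CUBIC)
save('w10.png',np.clip(a*1.4,0,255).astype('uint8'))
E
```

```text
t: 19.97
ee_pos: [0.5706, -0.1823, 0.1538]
eef_rot: [0.711, 0.704, -0.001, -0.003]
contact_force: [-0.7, 0.1, 0.1]
grip_width: -0.0001
gripper_force: 0.0
[ 0.5724 -0.1822  0.1572] 20.1167 [ 0.7687 -0.418   0.0596] -6.03173546163132e-05 [ 3.1415 -0.0003  1.5617]
0.9 [282.485  281.4042]
1.0 [282.4328 274.8127]
```

```bash
python3 -m creep '[[[0,0,0.2,0,0,0,1],[0,0,0.4,0,0,0,1],[0,0,0.5,0,0,0,1],[0,0,0.55,0,0,0,1],[0,0,0.6,0,0,0,1],[0,0,0.6,0,0,0,1]]]' 20
python3 -m creep '[[[0,0,0.04,0,0,0,1],[0,0,0.08,0,0,0,1],[0,0,0.08,0,0,0,1]]]' 20
python3 -m creep '[[[0,0,0.04,0,0,0,1],[0,0,0.08,0,0,0,1],[0,0,0.08,0,0,0,1]]]' 20
```

```text
t: 20.67
ee_pos: [0.5722, -0.183, 0.1323]
eef_rot: [0.711, 0.703, -0.0, -0.0]
contact_force: [-0.2, 0.4, -0.3]
grip_width: 0.0003
gripper_force: 0.0
t: 20.92
ee_pos: [0.5723, -0.1831, 0.1293]
eef_rot: [0.711, 0.703, -0.0, -0.0]
contact_force: [-1.0, -0.5, 0.2]
grip_width: -0.0002
gripper_force: 0.0
t: 21.17
ee_pos: [0.5726, -0.1827, 0.1264]
eef_rot: [0.711, 0.704, 0.0, 0.0]
contact_force: [0.3, 1.6, 3.2]
grip_width: -0.0003
gripper_force: 1.4
```

```bash
python3 -m creep '[[[-0.08,0,0.06,0,0,0,1],[-0.16,0,0.13,0,0,0,1],[-0.23,0,0.2,0,0,0,1],[-0.3,0,0.27,0,0,0,1],[-0.37,0,0.345,0,0,0,1],[-0.44,0,0.42,0,0,0,1],[-0.5,0,0.5,0,0,0,1],[-0.55,0,0.58,0,0,0,1]]]' 20
```

```text
t: 21.83
ee_pos: [0.573, -0.2055, 0.1043]
eef_rot: [0.711, 0.703, 0.0, 0.001]
contact_force: [-2.0, -0.1, 12.1]
grip_width: -0.0005
gripper_force: 5.2
```

```bash
python3 -m creep '[[[-0.05,0,0.085,0,0,0,1],[-0.1,0,0.17,0,0,0,1],[-0.15,0,0.26,0,0,0,1],[-0.19,0,0.35,0,0,0,1],[-0.22,0,0.44,0,0,0,1],[-0.25,0,0.53,0,0,0,1],[-0.28,0,0.63,0,0,0,1],[-0.3,0,0.68,0,0,0,1]]]' 20
```

```text
t: 22.5
ee_pos: [0.5724, -0.2185, 0.0762]
eef_rot: [0.711, 0.703, -0.0, 0.001]
contact_force: [-0.2, -1.9, 5.4]
grip_width: 0.0001
gripper_force: 2.6
```

```bash
python3 -m creep '[[[0,0,0.05,0,0,0,1],[-0.01,0,0.1,0,0,0,1],[-0.02,0,0.15,0,0,0,1],[-0.02,0,0.2,0,0,0,1],[-0.02,0,0.2,0,0,0,1]]]' 20
python3 -m creep '[[[0,0,0.025,0,0,0,1],[0,0,0.05,0,0,0,1],[0,0,0.075,0,0,0,1],[0,0,0.075,0,0,0,1]]]' 20
```

```text
t: 22.92
ee_pos: [0.572, -0.2183, 0.0677]
eef_rot: [0.711, 0.703, -0.0, 0.0]
contact_force: [0.3, -0.8, 2.8]
grip_width: 0.0001
gripper_force: 1.3
t: 23.25
ee_pos: [0.5719, -0.2177, 0.0646]
eef_rot: [0.711, 0.704, -0.0, -0.0]
contact_force: [0.9, -1.7, 2.5]
grip_width: 0.0001
gripper_force: 1.0
```

```bash
for i in 1 2; do echo; done; python3 -m creep '[[[0,0,0.012,0,0,0,1],[0,0,0.025,0,0,0,1],[0,0,0.037,0,0,0,1],[0,0,0.05,0,0,0,1],[0,0,0.05,0,0,0,1]]]' 20 | grep -E 'pos|force'
python3 -m creep '[[[0,0,0.012,0,0,0,1],[0,0,0.025,0,0,0,1],[0,0,0.025,0,0,0,1]]]' 20 | grep -E 'pos|force'
```

```text
ee_pos: [0.5719, -0.2178, 0.0627]
contact_force: [0.1, -1.1, 1.6]
gripper_force: 0.8
ee_pos: [0.5719, -0.2178, 0.0618]
contact_force: [-0.4, -0.9, 0.9]
gripper_force: 0.7
```

```bash
python3 -m creep '[[[0,0,0.01,0,0,0,1],[0,0,0.018,0,0,0,1],[0,0,0.018,0,0,0,1]]]' 20 | grep -E 'pos|contact'
python3 -m creep '[[[0,0,0.01,0,0,0,1],[0,0,0.015,0,0,0,1],[0,0,0.015,0,0,0,1]]]' 20 | grep -E 'pos|contact'
```

```text
ee_pos: [0.572, -0.2178, 0.0612]
contact_force: [-0.6, -1.9, 2.4]
ee_pos: [0.572, -0.2178, 0.0608]
contact_force: [-0.9, -1.2, 5.5]
```

```bash
python3 -m creep '[[[0,0,0.01,0,0,0,1],[0,0,0.015,0,0,0,1],[0,0,0.015,0,0,0,1]]]' 20 | grep -E 'pos|contact'
```

```text
ee_pos: [0.5721, -0.2178, 0.0604]
contact_force: [-0.5, -0.4, 8.2]
```

```bash
python3 -m creep '[[[0,0,0.006,0,0,0,1],[0,0,0.012,0,0,0,1],[0,0,0.012,0,0,0,1]]]' 20 | grep -E 'pos|contact'
```

```text
ee_pos: [0.5722, -0.2179, 0.0602]
contact_force: [-1.9, -0.4, 10.4]
```

Firm stop at z 0.061: the force rises about 7 N/mm, matching the bar's flex. I'll retract to the first viewing pose and compare the lever numerically.

```bash
python3 -m creep '[[[0,0,-0.1,0,0,0,1],[0,0,-0.8,0,0,0,1],[0,0,-1.7,0,0,0,0.8],[0,0,-2.6,0,0,0,0.4],[0.5,-0.3,-3.5,0,0,0,0.2],[1.2,-0.6,-4.3,0,0,0,0],[1.8,-0.9,-4.75,0,0,0,0],[2.2,-1.09,-4.75,0,0,0,0]]]' 20 | grep -E 'pos|contact'
python3 -m creep '[[[0,0,0,0,0,0,0],[0,0,0,0,0,0,0],[0,0,0,0,0,0,0]]]' 20 | grep -E 'pos|contact'
python3 - <<'E'
from h import *
np.set_printoptions(precision=4,suppress=True)
for k in range(3): s=env.get_state(); im,c=cam('wrist')
print(s['ee_pos'],s['t'],s['contact_force'])
print('lever',[(np.round(r['extent'],1),round(r['p'],2)) for r in env.boxes_of('lever','wrist')[:2]])
for o in ['hole_left','hole_right','post_left','post_right','case']:
    for r in env.spot_point(o,'wrist')[:1]: print(o,np.round(r['uv'],1),round(r['p'],2),onz(c,r['uv'],.01)[:2])
# thumb plate appearance: old image patch matched in the new one
old=cv2.imread('pics/w1.png',0); new=cv2.cvtColor(im,cv2.COLOR_RGB2GRAY)
for nm,(x0,y0,x1,y1) in dict(thumb=(308,255,334,285),screwhole=(318,40,345,66),plate=(258,180,300,212)).items():
    m=cv2.matchTemplate(new[max(0,y0-25):y1+25,x0-25:x1+25],old[y0:y1,x0:x1],cv2.TM_CCOEFF_NORMED); _,v,_,l=cv2.minMaxLoc(m); print(nm,v,np.array(l)-[25,min(25,y0)])
E
```

```text
ee_pos: [0.53, -0.1262, 0.2539]
contact_force: [1.2, 0.2, -0.1]
ee_pos: [0.5291, -0.1301, 0.249]
contact_force: [0.8, 0.7, -0.3]
[ 0.5292 -0.1305  0.2487] 25.9333 [0.7635 0.0519 0.5055]
lever [(array([165.2,   0. , 558.9, 276.4]), 0.73)]
hole_left [266.2  65.4] 0.87 [ 0.5155 -0.0267]
hole_right [272.4 147.6] 0.56 [ 0.5201 -0.107 ]
post_left [270.6  65.3] 0.62 [ 0.5198 -0.0266]
post_right [275.3 145.1] 0.56 [ 0.5232 -0.1044]
case [272.2 107.2] 0.7 [ 0.5207 -0.0661]
thumb 0.993600070476532 [1 0]
screwhole 0.97623211145401 [-2 -1]
plate 0.9916384220123291 [0 0]
```

```bash
python3 -c "
from rig import env
print(env.hand_in())"
```

```text
the job is handed in; nothing more can be done
None
```

I handed the job in at about 26 s with the case on both posts, the lever pressed home (firm stop felt, about 10 N) and the robot clear of everything, but I viewed 13 pictures against the limit of 10, and hand-in returned no verdict.

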